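Third hand for fitting a dispenser tap

TASK

I am fitting the tap to the drinks dispenser: pick up the tap that stands on the worktop, put its threaded shank straight into the hole in the front of the white tank, spout pointing down, and push until the black rubber seal on its flange bears on the tank. Then be my third hand: hold the tap straight and upright and press it steadily against the tank with about 7 N (between 4 and 10), so that the seal is squeezed a bit more than halfway but not flat, while I screw on the nut from inside. Finish while still gripping and pressing it, do not let go; never ram the tap against the tank, and leave the nut and the other things where they stand.

Things in the scene. Friction and masses are not known exactly. Their poses are not given: they have to be found in the camera images.
- spigot: Steel dispenser tap, about 0.24 kg, standing upright on its spout and square flange. Origin at its foot, under its body; z up, x along its axis (22 mm above the foot) towards the threaded shank, y across. Body: block x -35 to +31, z 8 to 36 mm, flat sides 26 mm apart in y. Black lever on top, at most 16 mm wide, x -50 to -4, up to z = 58 mm. Spout: 18 mm stub at x = -24 mm.
- tap_grip (a point): Point on the tap's axis inside the flat-sided body, where to grip it across y: x = -15 mm, 22 mm above the foot.
- tap_flange (a point): Point on the tap's axis at the far face (x = 56 mm) of the square flange, 44 x 44 mm, 6 mm thick, which a 21 mm neck joins to the body. On this face sits a black rubber seal ring of 36 mm diameter, 7 mm proud when free.
- tap_tip (a point): End of the shank, on the tap's axis (x = 98 mm, so 113 mm beyond tap_grip). The grey shank is 16 mm thick (17 over the thread) up to x = 92 mm and tapers to 9 mm at its end.
- seal (a joint): How far the black seal is squeezed towards the flange, in m: 0 free, 0.007 flat. It resists like a spring of 1.6 N per mm (7 N at 4.4 mm; flat at 11 N, beyond that it is hard).
- tank: Drinks dispenser that stands firm: white stoneware tank with blue rim, open on top, 150 deep (x), 160 wide (y), 150 mm high, walls 7 mm, on a beech stand 85 mm high whose 14 mm top board stands out 6 mm all round. Rim 240 mm above the worktop. Origin on the worktop under its centre; x points from its front face (towards the robot) to its back, z up.
- tank_hole (a point): Centre of the 22 mm round tap hole on the outer surface of the tank's front, 75 mm in front of the tank's centre, 130 mm above the worktop; a thin blue ring, 41 mm across, surrounds it. Same axes as the tank: the shank enters along +x.
- nut: Grey hexagonal nut, 33 mm across, 11 mm high, lying on the worktop; origin at the centre of its underside. Leave it.
- mug: Green mug, 86 mm wide, 94 mm high. Leave it.
- spice_a: Spice jar with black lid, 41 mm across, 105 mm high. Leave it.
- spice_b: Spice jar with dark lid, 41 mm across, 105 mm high. Leave it.
- keys: Bunch of keys lying flat, 104 x 115 x 8 mm. Leave it.
- toaster: White toaster, fixed, at the back between tap and tank, about 170 wide (y), 310 deep (x) and 177 mm high; origin on the worktop under its middle. Its front face is 130 mm, its lever (130 to 150 mm up) 156 mm nearer the robot than the origin: carry the tap round in front of it.

How it is judged:
By the outcome, as a careful person would: the job done as asked, in the order asked, and still so for the second after the job is handed in, while the arm keeps its last pose, push and grip.
It also fails if it takes over 45 s, if anything falls off the work surface, if the arm or the gripper's body presses on something with over 40 N, if the wrist force passes 120 N, or if a joint passes its speed limit or range.

ROBOT

A 6-joint arm with a two-finger parallel gripper is mounted at the origin on a cart in front of the work surface, level with it; the furniture and walls round the work are solid. World frame = base frame: x ahead of the robot, y to its left, z up, the work surface at z = 0. Lengths are in m, angles in rad, forces in N, time in s.
With the tool pointing down it reaches from about 0.35 to 0.775 m from the base axis. Payload 7.3 kg.
Tool frame: the origin (TCP) lies at the centre of the arm's flange, where the gripper is bolted on; the fingertips stand 178 mm ahead of it and the grasp point (between the pads) lies 159 mm ahead of it (tip_extent is the distance from the TCP to the fingertips, in m); z points along the fingers, y is the line along which they close (so a half turn about z gives the same grasp; the last joint's range is limited). The gripper opens to 92 mm and grips with 3 to 60 N. Pads are 19 mm wide; open, the fingers measure 130 mm over their backs; the gripper's body (75 mm by 190 mm) begins 47 mm behind the grasp point.
Start: joints at [0.997, 0.342, 1.524, -0, 1.275, -0.146], TCP at [0.218, 0.478, 0.405] pointing down, gripper open.
Joint ranges: [-2.53, 2.53], [-0.77, 2.02], [0.04, 2.7], [-1, 4.14], [0.28, 2.66], [-3.11, 3.11]. Speed limits (rad/s): [2.57, 2.57, 3.14, 3.14, 3.14, 3.14].

INTERFACE

Orientations are given as [roll, pitch, yaw] about the fixed x, y, z axes, in that order (R = Rz(yaw) Ry(pitch) Rx(roll)).
In Python, from cell import * gives the robot as it stands.
- The arm moves only by the tool arm_command, never from a script. Its arguments are lists of equal length, an entry for each row: "xyz": the shift along the world's x, y, z in mm, a list of three; "spin": the turn about the world's z in degrees. In form: {"xyz": [[tx, ty, tz], ...], "spin": [spin, ...]}. A call has 1 to 20 rows; each row shifts and turns the commanded pose from where the row before left it; what a row does not reach is not made up. A row lasts 1/10 s, in which the tool goes at most 50 mm and 8.59 degrees, less where a joint would pass 70% of its speed; a pose out of reach is approached as far as the arm can. A call with a gripper value outside its range is refused whole. "jaw" is the opening, from -1 (shut) to 1 (fully open), set as the call begins (left out, the last holds). The fingers move at their own pace and stop on an object; "squeeze" is the grip in N (left out, the last holds). Time passes only in rows, so rows that do not move let the fingers close. It gives the time, the measured TCP pose, the force, the opening and the grip force at its end, in the units of the state.
- observe(): the state, without advancing time (a new reading comes with each control period).
- read_camera(name): name is "side" or "top"; returns a dict with "img" (400x640x3 uint8, red, green, blue), "depth" (400x640 float32, m along the optical axis (not along the pixel's ray), 0 where there is no reading), "fx", "fy", "cx", "cy" (pixels), "dist_coeffs" ([k1, k2, p1, p2, k3] as OpenCV has them; the pictures are not rectified), "world_from_camera" (4x4, takes a point from camera to world coordinates). Camera axes: x right, y up, looking along -z (the intrinsics and any distortion apply to the point x, -y, -z); pixel columns grow to the right and rows downward; lengths in m; the calibration is good to about 2 mm. A picture is of the moment at which its call begins.
- hand_in(): hands the job in; it is judged then, once.
The state is a dict: "time": time; "qpos": joint angles; "qvel": joint speeds; "joint_efforts": joint torques, N m; "tool_pos": TCP position; "tool_rot": TCP orientation; "contact_force": force on the tool from outside, world axes, zero at the start; "torque": the same for the moment, N m; "opening": finger opening in m; "grip_force": force on a finger pad.
Only numpy, scipy, OpenCV 4.12 (cv2) and the standard library are available. Lean on these libraries where they do the work, as an engineer would, in place of code of your own. Each camera call takes 0.05 s, during which the arm holds its last target. There are 200 camera calls.

## Working session

There is one attempt and no reset: what is moved stays moved. The work goes in short steps, Python scripts to look and compute and a tool call to move; the robot and the scene stay as the last step left them, time stands still between calls to the robot, and variables do not carry over. Pictures are saved under pics/ and viewed, at most 10 in all, crops included, and the job is handed in when it is done.

Besides the shell and the picture viewer there is one more tool, called in YAML: its name, and indented under it one key for each argument. arm_command: Moves the arm, as the interface text tells. Its arguments: {"type":"object","properties":{"xyz":{"type":"array","items":{"type":"array","items":{"type":"number"}}},"spin":{"type":"array","items":{"type":"number"}},"jaw":{"type":"number"},"squeeze":{"type":"number"}},"required":["xyz","spin"]}

```bash
mkdir -p pics
cat > h.py <<'E'
from cell import *
import numpy as np, cv2
def grab(n):
    c=read_camera(n); c['K']=np.array([[c['fx'],0,c['cx']],[0,c['fy'],c['cy']],[0,0,1.]]); return c
def rays(c,px):
    u=cv2.undistortPoints(np.array(px,float).reshape(-1,1,2),c['K'],np.array(c['dist_coeffs'],float)).reshape(-1,2)
    T=np.array(c['world_from_camera']); d=np.c_[u[:,0],-u[:,1],-np.ones(len(u))]@T[:3,:3].T
    return T[:3,3],d
def onz(c,px,z):
    o,d=rays(c,px); return o+d*((z-o[2])/d[:,2])[:,None]
def cloud(c):
    h,w=c['depth'].shape; v,u=np.mgrid[:h,:w]
    o,d=rays(c,np.c_[u.ravel(),v.ravel()]); P=o+d*c['depth'].ravel()[:,None]
    P[c['depth'].ravel()==0]=np.nan
    return P.reshape(h,w,3)
def save(c,n): cv2.imwrite('pics/'+n,c['img'][:,:,::-1])
E
python3 - <<'E'
from h import *
for n in('top','side'):
    c=grab(n); save(c,n+'0.png'); print(n,np.round(c['world_from_camera'],3).tolist(),c['fx'],(c['depth']>0).mean())
print(observe())
E
```

```text
top [[0.027, 0.994, -0.102, 0.403], [-1.0, 0.026, -0.01, -0.122], [-0.008, 0.102, 0.995, 1.289], [0.0, 0.0, 0.0, 1.0]] 462.45304005287005 0.99601171875
side [[0.467, 0.679, -0.566, -0.139], [-0.884, 0.356, -0.302, -0.456], [-0.003, 0.642, 0.767, 1.003], [0.0, 0.0, 0.0, 1.0]] 428.6439126707515 0.99594140625
{'time': 0.1, 'qpos': array([ 9.96985001e-01,  3.42627445e-01,  1.52492084e+00, -1.59340205e-05,
        1.27541402e+00, -1.45985311e-01]), 'qvel': array([-0.00025691, -0.00047161, -0.00233664,  0.00131172, -0.0001174 ,
        0.00064244]), 'joint_efforts': array([ 1.75604135e-03, -4.32007778e+01, -2.44691777e+01,  7.18681631e-02,
        5.26018068e-02, -9.72017602e-06]), 'tool_pos': array([0.21772437, 0.47758563, 0.40412782]), 'tool_rot': array([-3.14023536e+00, -1.84163776e-04,  2.71377116e+00]), 'contact_force': array([ 0.49285703,  0.09734397, -0.25255144]), 'torque': array([ 0.00195449,  0.03017601, -0.0115845 ]), 'grip_force': 0.0, 'opening': 0.09183166571060239}
```

View pics/top0.png

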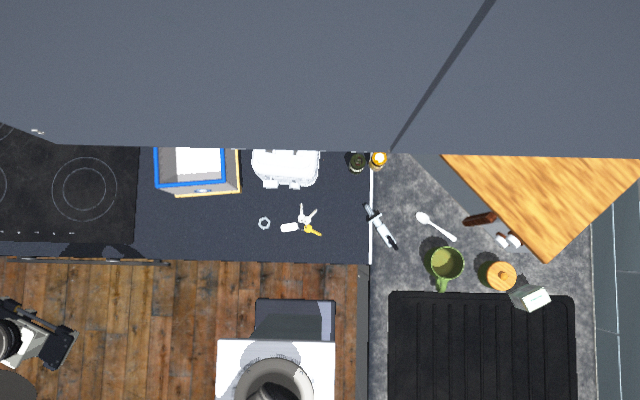

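View pics/side0.png

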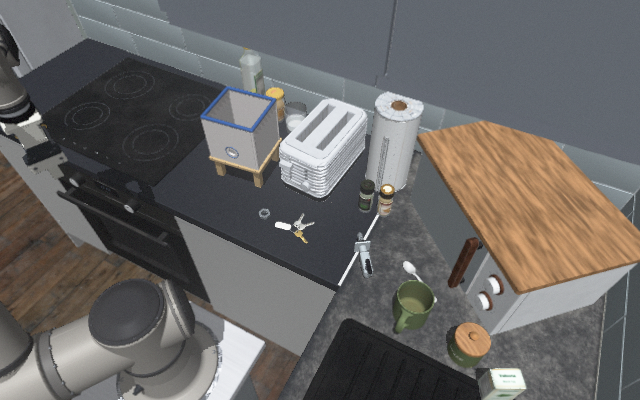

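The top view shows the tap at about (381,226), shank end unclear, and the tank at about (198,170) with its hole ring at (205,190). In the side view the tap is at (363,255) and the hole at (232,152). I'll zoom in on both.

Run:
```python
from h import *
t=grab('top'); s=grab('side')
def crop(c,x,y,w,h,k): return cv2.resize(c['img'][y:y+h,x:x+w],None,fx=k,fy=k,interpolation=cv2.INTER_CUBIC)
a=np.hstack([crop(t,350,195,60,60,6),crop(s,330,225,60,60,6)])
b=np.hstack([crop(t,145,140,105,70,3.43),crop(s,195,80,105,70,3.43)])[:, :720]
cv2.imwrite('pics/z1.png',np.vstack([a,b])[:,:,::-1])
for c,pts in((t,[(370,208),(381,226),(392,244),(205,190),(155,188),(227,183),(320,140)]),(s,[(360,238),(365,260),(232,152),(204,93),(248,100),(277,97),(390,100)])):
    P=cloud(c)
    for p in pts: print(p,np.round(P[p[1],p[0]],3))
```

```text
(370, 208) [ 0.513 -0.245  0.032]
(381, 226) [ 0.465 -0.275  0.036]
(392, 244) [ 0.417 -0.302  0.054]
(205, 190) [0.54  0.184 0.122]
(155, 188) [ 0.557  0.357 -0.   ]
(227, 183) [0.548 0.11  0.209]
(320, 140) [ 0.57  -0.112  0.577]
(360, 238) [ 0.502 -0.247  0.032]
(365, 260) [ 0.433 -0.291  0.052]
(232, 152) [0.569 0.211 0.093]
(204, 93) [0.856 0.558 0.001]
(248, 100) [0.679 0.208 0.213]
(277, 97) [0.844 0.217 0.111]
(390, 100) [ 0.782 -0.189  0.284]
```

View pics/z1.png

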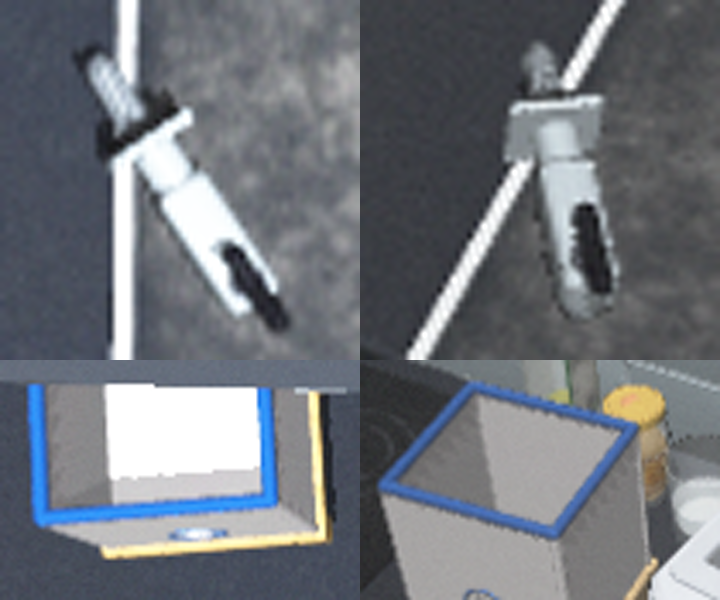

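```bash
cat > m.py <<'E'
from h import *
for n in('top','side'):
    c=grab(n); P=cloud(c); I=c['img'].astype(int); v,u=np.mgrid[:400,:640]
    # tap
    R=(np.abs(P[...,0]-.46)<.09)&(np.abs(P[...,1]+.275)<.07)
    o=np.median(P[R&(P[...,2]<.015)][:,2]); 
    B=R&(P[...,2]>.012)
    top=R&(np.abs(P[...,2]-.036)<.0045)&(I.min(2)>120)
    XY=P[B][:,:2]; 
    T=P[top]; r=cv2.minAreaRect((T[:,:2]*1000).astype(np.float32))
    # axis by line fit of the whole tap top ridge
    A=R&(P[...,2]>.02)&(P[...,2]<.062); vx,vy,x0,y0=cv2.fitLine(P[A][:,:2].astype(np.float32),cv2.DIST_HUBER,0,1e-4,1e-4).ravel()
    s=(P[A][:,:2]-[x0,y0])@[vx,vy]; g=np.sign(vx)
    print(n,'table',o,'rect',np.round(r[0],1),np.round(r[1],1),r[2],'fit yaw',np.degrees(np.arctan2(vy*g,vx*g)),(x0,y0),'ext',s.min()*g,s.max()*g,A.sum(),top.sum())
    # per-slice midline across axis
    e=np.array([vx,vy])*g; f=np.array([-e[1],e[0]]); q=P[A]; s=(q[:,:2]-[x0,y0])@e; w=(q[:,:2]-[x0,y0])@f
    for k in np.arange(-.09,.1,.01):
        m=(s>=k)&(s<k+.01)
        if m.sum()>2: print('  %.2f n%d w %.4f %.4f z %.3f'%(k,m.sum(),w[m].min(),w[m].max(),np.max(q[m][:,2])))
    # tank rim
    blue=((I[...,2]-I[...,0])>60)&((I[...,2]-I[...,1])>30)
    rim=blue&(P[...,2]>.225)&(P[...,2]<.255)
    Q=onz(c,np.c_[u[rim],v[rim]],.24)[:,:2]; r=cv2.minAreaRect((Q*1000).astype(np.float32))
    print('rim',np.round(r[0],1),np.round(r[1],1),r[2],np.round(cv2.boxPoints(r),1).tolist(),rim.sum())
    bl=((I[...,2]-I[...,0])>18)&(P[...,2]>.10)&(P[...,2]<.16)&(P[...,1]>.1)&(P[...,1]<.3)&(P[...,0]<.62)
    if bl.sum(): print('ring',bl.sum(),u[bl].mean(),v[bl].mean(),u[bl].min(),u[bl].max(),v[bl].min(),v[bl].max(),P[bl].mean(0))
    fr=(P[...,2]>.10)&(P[...,2]<.225)&(I.min(2)>90)&(np.abs(P[...,1]-.2)<.07)&(np.abs(P[...,0]-.56)<.03)
    q=P[fr]
    if len(q)>20:
        L=cv2.fitLine(q[:,:2].astype(np.float32),cv2.DIST_HUBER,0,1e-4,1e-4).ravel(); print('front',len(q),L)
E
python3 m.py
```

```text
top table 0.0010150743440313637 rect [ 466.7 -272.2] [127.1  29.2] 34.00882339477539 fit yaw 33.696568 (np.float32(0.46078086), np.float32(-0.27287522)) ext -0.07294364470807632 0.07578857072432092 464 206
  -0.08 n4 w -0.0035 0.0017 z 0.059
  -0.07 n14 w -0.0070 0.0031 z 0.059
  -0.06 n33 w -0.0136 0.0113 z 0.060
  -0.05 n38 w -0.0138 0.0116 z 0.058
  -0.04 n37 w -0.0141 0.0113 z 0.058
  -0.03 n37 w -0.0141 0.0117 z 0.057
  -0.02 n38 w -0.0134 0.0115 z 0.042
  -0.01 n37 w -0.0137 0.0123 z 0.044
  -0.00 n31 w -0.0111 0.0117 z 0.042
  0.01 n28 w -0.0113 0.0094 z 0.038
  0.02 n43 w -0.0199 0.0215 z 0.051
  0.03 n46 w -0.0184 0.0208 z 0.047
  0.04 n23 w -0.0084 0.0072 z 0.034
  0.05 n23 w -0.0092 0.0073 z 0.034
  0.06 n21 w -0.0080 0.0067 z 0.036
  0.07 n11 w -0.0084 0.0058 z 0.031
rim [583.8 192.4] [ 94.8 162.9] 5.640768051147461 [[528.5999755859375, 268.79998779296875], [544.7000122070312, 106.69999694824219], [639.0, 116.0], [623.0, 278.1000061035156]] 593
ring 37 201.75675675675674 189.9189189189189 194 210 189 192 [0.53923528 0.18998751 0.13027807]
front 669 [0.18126772 0.9834338  
[... 441 characters left out ...]
0102 z 0.041
  -0.01 n36 w -0.0137 0.0112 z 0.038
  -0.00 n26 w -0.0145 0.0114 z 0.038
  0.01 n21 w -0.0083 0.0091 z 0.037
  0.02 n37 w -0.0138 0.0196 z 0.043
  0.03 n77 w -0.0220 0.0205 z 0.047
  0.04 n10 w -0.0103 0.0092 z 0.041
  0.05 n16 w -0.0078 0.0066 z 0.033
  0.06 n19 w -0.0070 0.0077 z 0.031
  0.07 n7 w -0.0044 0.0065 z 0.031
rim [611.5 190.8] [155.  161.2] 5.688318729400635 [[526.4000244140625, 263.29998779296875], [542.4000244140625, 102.9000015258789], [696.5999755859375, 118.19999694824219], [680.5999755859375, 278.70001220703125]] 469
ring 36 231.58333333333334 151.5 225 238 147 157 [0.54026545 0.18495143 0.13195639]
front 1283 [ 0.10222578 -0.9947612   0.538857    0.2005834 ]
```

The crop shows the tap pointing up-left with its shank towards the hob and the flange about two thirds along. The ring is clear below the front rim in both views. The tap grip point is about (431,-296) mm with yaw 33.5°. The hole is about (538,187) with the tank yawed 5.65°.

arm_command:
  xyz:
    - [15,-25,0]
    - [25,-41,0]
    - [25,-41,0]
    - [25,-41,0]
    - [25,-41,0]
    - [25,-41,0]
    - [25,-41,0]
    - [25,-41,0]
    - [12,-45,0]
    - [0,-48,0]
    - [0,-48,0]
    - [0,-48,0]
    - [0,-48,0]
    - [0,-48,0]
    - [0,-48,0]
    - [4,-48,0]
    - [4,-48,0]
    - [3,-40,0]
    - [0,-15,0]
    - [0,0,0]
  spin: [-4,-7,-7,-7,-7,-7,-7,-7,-7,-7,-7,-7,-7,-7,-7,-7,-7,-6,0,0]
  jaw: 1

```text
time: 2.3
tool_pos: [0.4305, -0.32, 0.4041]
tool_rot: [-3.141, 0.0, 0.583]
contact_force: [0.3, 1.1, -0.0]
opening: 0.0913
grip_force: 0.0
```

arm_command:
  xyz:
    - [0,24,0]
    - [0,0,-40]
    - [0,0,-40]
    - [0,0,-40]
    - [0,0,-35]
    - [0,0,-27]
    - [0,0,-20]
    - [0,0,-12]
    - [0,0,-8]
    - [0,0,0]
    - [0,0,0]
  spin: [0,0,0,0,0,0,0,0,0,0,0]

```text
time: 3.4
tool_pos: [0.4311, -0.2942, 0.1835]
tool_rot: [3.14, -0.0, 0.585]
contact_force: [-1.0, -0.2, 0.7]
opening: 0.0919
grip_force: 0.0
```

Run:
```python
from h import *
o=observe();print(o['tool_pos'],o['contact_force'])
t=grab('top'); s=grab('side')
def crop(c,x,y,w,h,k): return cv2.resize(c['img'][y:y+h,x:x+w],None,fx=k,fy=k,interpolation=cv2.INTER_CUBIC)
cv2.imwrite('pics/z2.png',np.hstack([crop(t,335,185,80,80,5),crop(s,320,205,80,80,5)])[:,:,::-1])
```

```text
[ 0.43110098 -0.29422138  0.18354646] [-0.96660956 -0.15589895  0.72788739]
```

View pics/z2.png

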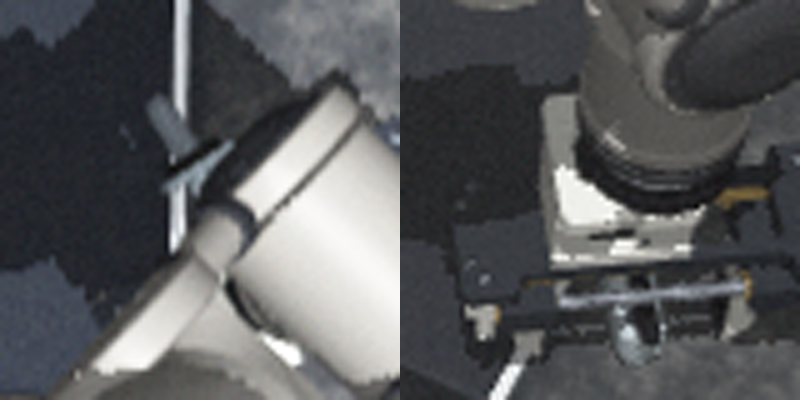

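In the side crop the tap's back end (635,335) sits between the two fingers (480,320) and (740,310). Now I close the gripper.

arm_command:
  xyz:
    - [0,-1,-2]
    - [0,0,0]
    - [0,0,0]
    - [0,0,0]
    - [0,0,0]
    - [0,0,0]
    - [0,0,0]
    - [0,0,0]
    - [0,0,0]
    - [0,0,0]
    - [0,0,0]
    - [0,0,0]
  spin: [0,0,0,0,0,0,0,0,0,0,0,0]
  jaw: -1
  squeeze: 45

```text
time: 4.7
tool_pos: [0.4308, -0.2954, 0.1807]
tool_rot: [3.141, -0.0, 0.584]
contact_force: [0.2, -0.1, -0.6]
opening: 0.0259
grip_force: 45.0
```

arm_command:
  xyz:
    - [0,0,5]
    - [0,0,15]
    - [0,0,25]
    - [-10,0,30]
    - [-15,0,25]
    - [-10,0,12]
    - [-6,0,6]
    - [0,0,0]
    - [0,0,0]
  spin: [0,0,0,0,0,0,0,0,0]

```text
time: 5.6
tool_pos: [0.3897, -0.2952, 0.2979]
tool_rot: [-3.14, 0.0, 0.584]
contact_force: [-0.3, 0.4, -2.5]
opening: 0.0259
grip_force: 45.0
```

Run:
```python
from h import *
for n in('top','side'):
    c=grab(n);P=cloud(c);m=(P[...,2]>.11)&(P[...,2]<.185)&(P[...,1]>-.13)&(P[...,1]<.08)&(P[...,0]>.5)&(P[...,0]<.7)
    q=P[m]; print(n,m.sum(),np.percentile(q[:,0],[0,1,5]),q[:,1].min(),q[:,1].max())
print(observe()['tool_pos'],observe()['contact_force'])
```

```text
top 1930 [0.54914797 0.55134251 0.56371868] -0.09881329865406385 0.06371462923998263
side 28 [0.65671916 0.65752534 0.65970749] -0.10618347166857978 -0.09005613399830575
[ 0.38994821 -0.29518124  0.29769145] [ 0.1735353  -0.0864762  -1.76824517]
```

arm_command:
  xyz:
    - [0,10,0]
    - [0,25,0]
    - [0,40,0]
    - [0,40,0]
    - [0,40,0]
    - [0,40,0]
    - [0,40,0]
    - [0,40,0]
    - [0,40,0]
    - [0,40,0]
    - [0,40,0]
    - [0,30,0]
    - [0,22,0]
    - [2,12,-4]
    - [3,6,-4]
    - [0,2,-1]
    - [0,0,0]
    - [0,0,0]
    - [0,0,0]
  spin: [0,-2,-3,-3,-3,-3,-3,-3,-3,-3,-1.8,0,0,0,0,0,0,0,0]

```text
time: 7.6
tool_pos: [0.3949, 0.1711, 0.2898]
tool_rot: [3.141, 0.0, 0.098]
contact_force: [0.5, -0.3, -1.7]
opening: 0.0256
grip_force: 45.0
```

Run:
```python
from h import *
t=grab('top'); s=grab('side')
def crop(c,x,y,w,h,k): return cv2.resize(c['img'][y:y+h,x:x+w],None,fx=k,fy=k,interpolation=cv2.INTER_CUBIC)
cv2.imwrite('pics/z3.png',np.hstack([crop(t,165,165,80,80,5),crop(s,195,110,80,80,5)])[:,:,::-1])
print(observe()['tool_pos'],observe()['contact_force'],observe()['tool_rot'])
```

```text
[0.39488033 0.17125285 0.28988057] [ 0.49341323  0.20702118 -2.14270893] [ 3.14149079e+00 -2.36109391e-04  9.84100683e-02]
```

View pics/z3.png

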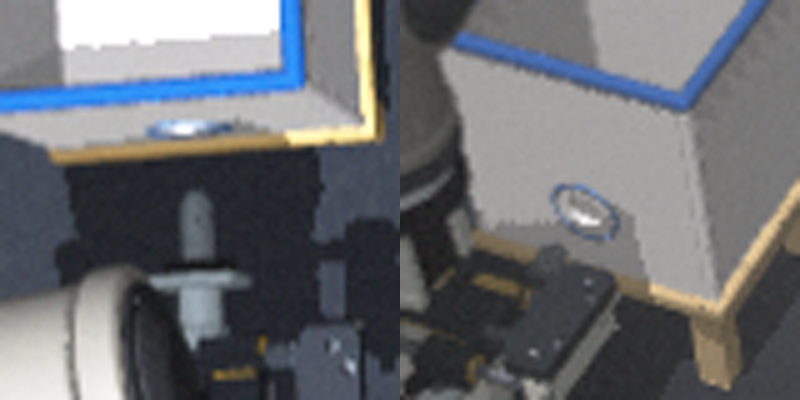

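```bash
cat > r.py <<'E'
from h import *
o=observe(); tp=o['tool_pos']; yaw=np.radians(5.65); e=np.array([np.cos(yaw),np.sin(yaw),0]); f=np.array([-e[1],e[0],0])
g=tp-[0,0,.159]; print('tcp',tp,o['tool_rot'],o['contact_force'])
R=[]
for n in('top','side'):
    c=grab(n);P=cloud(c);I=c['img'].astype(int);v,u=np.mgrid[:400,:640]
    D=P-g; a=D@e; b=D@f; z=P[...,2]
    bl=((I[...,2]-I[...,0])>18)&(z>.1)&(z<.16)&(np.abs(b)<.035)&(a>.12)&(a<.17)
    uv=np.c_[u[bl],v[bl]].astype(np.float32); el=cv2.fitEllipse(uv); R.append(rays(c,[el[0]]))
    bb=cv2.minAreaRect(uv)[0]
    print(n,'ring',bl.sum(),el,bb,'bmid %.4f a %.4f z %.4f'%((b[bl].min()+b[bl].max())/2,np.median(a[bl]),(z[bl].min()+z[bl].max())/2), 'z',z[bl].min(),z[bl].max())
    for lo in(.075,.085,.095,.105):
        m=(a>lo)&(a<lo+.01)&(np.abs(b)<.014)&(np.abs(z-.13)<.015)
        if m.sum()>3: print('  a %.3f n%d b %.4f..%.4f mid %.4f zmax %.4f'%(lo,m.sum(),b[m].min(),b[m].max(),(b[m].min()+b[m].max())/2,np.percentile(z[m],90)))
    fr=(z>.15)&(z<.22)&(np.abs(b)<.06)&(a>.11)&(a<.17)&(I.min(2)>60)
    if fr.sum()>50:
        L=cv2.fitLine(np.c_[a[fr],b[fr]].astype(np.float32),cv2.DIST_HUBER,0,1e-4,1e-4).ravel(); print('  front a',L[2]-L[3]*L[0]/L[1],'slope deg',np.degrees(L[0]/L[1]),fr.sum())
(o1,d1),(o2,d2)=R; d1=d1[0];d2=d2[0]
k=np.linalg.lstsq(np.c_[d1,-d2],o2-o1,rcond=None)[0]; p1=o1+k[0]*d1;p2=o2+k[1]*d2;h=(p1+p2)/2
print('tri',h,'gap',p1-p2,'rel a,b,z',(h-g)@e,(h-g)@f,h[2]-g[2])
E
python3 r.py
```

```text
tcp [0.39488033 0.17125285 0.28988057] [ 3.14149079e+00 -2.36109391e-04  9.84100683e-02] [ 0.49341323  0.20702118 -2.14270893]
top ring 35 ((201.25906372070312, 190.40769958496094), (3.262707471847534, 14.230962753295898), 87.94493103027344) (201.9586181640625, 190.00344848632812) bmid 0.0078 a 0.1457 z 0.1266 z 0.10009935231264167 0.1531858296103732
  a 0.075 n22 b -0.0074..0.0076 mid 0.0001 zmax 0.1413
  a 0.085 n28 b -0.0083..0.0084 mid 0.0000 zmax 0.1416
  a 0.095 n28 b -0.0079..0.0073 mid -0.0003 zmax 0.1417
  a 0.105 n9 b -0.0053..0.0044 mid -0.0004 zmax 0.1422
  front a 0.14579017 slope deg -0.3360535 219
side ring 31 ((231.5247802734375, 151.91220092773438), (8.158329963684082, 14.215066909790039), 124.99793243408203) (231.50003051757812, 151.50001525878906) bmid -0.0002 a 0.1452 z 0.1314 z 0.1099953275263662 0.1528833054210913
  a 0.085 n5 b -0.0069..0.0013 mid -0.0028 zmax 0.1400
  a 0.095 n18 b -0.0105..0.0023 mid -0.0041 zmax 0.1394
  a 0.105 n4 b -0.0070..-0.0016 mid -0.0043 zmax 0.1395
  front a 0.14620796 slope deg -0.20726047 661
tri [0.53976125 0.1889952  0.12911644] gap [-0.0033834   0.0048231   0.00091104] rel a,b,z 0.14592382437212317 0.0033924314972438342 -0.0017641313967447225
```

The tip is at about (204,204) in the top view with the ring at about (202,190). In the side view the ring is at (232,152). I'll refine the lateral offset with a closer look at the ring.

Run:
```python
from h import *
t=grab('top'); s=grab('side')
def crop(c,x,y,w,h,k): return cv2.resize(c['img'][y:y+h,x:x+w],None,fx=k,fy=k,interpolation=cv2.INTER_NEAREST)
cv2.imwrite('pics/z4.png',np.hstack([crop(t,186,180,32,40,12),crop(s,216,136,32,40,12)])[:,:,::-1])
I=t['img'].astype(int); d=I[...,2]-I[...,0]
print(d[186:195,188:218])
```

```text
[[ 23  15  11   7   3  -2  -1  -4  -2  -1   1  -3   0  -1  -1   0  -1  -1
   -3   0  -2  -1  -4  -1   1   0   2  -1  -2   0]
 [ -2  -2  -2  -4  -3  -4   0  -2   1  -2  -2  -2  -1  -3  -1  -3  -1   1
   -1  -1   1  -3  -3   2   0   1  -3  -1  -1  -2]
 [ -2  -4  -1  -2   0   0  -3   0   0  -1  -3  -1   0  -1   1  -2  -1  -2
   -2  -3   0  -3  -3  -2  -1  -2  -2  -2  -2  -3]
 [ -3  -3  -2   0  -1   0  -2   6  51  60  63  57  58  41  37  31  35  39
   41  36  19  11  16   5  -3  -3   0   0  -2  -3]
 [ -2  -2  -3  -5   0   5  32  36  59  53  54  32  11   4   3  14  38  43
   48  61  54  54  49  17  -3  -1  -1   0  -2  -3]
 [ -4  -3   0  -1   1   6  53  70  55  35  39  13   6   5   3  12  13  24
   20  29  31  23  19   5  -3 -12 -12 -15 -26 -25]
 [  0  -3  -1  -1   0   3  18  34  56  44  49  27  23  14   9  -5 -11  -4
  -12 -35 -41 -38 -51 -52 -51 -58 -59 -60 -70 -67]
 [ -8 -14 -25 -25 -26 -29 -38 -40 -40 -53 -51 -53 -50 -55 -59 -68 -68 -65
  -67 -81 -74 -79 -87 -88 -85 -84 -85 -86 -81 -89]
 [-59 -56 -71 -66 -67 -68 -77 -78 -75 -90 -83 -89 -87 -83 -82 -85 -83 -80
  -79 -80 -76 -74 -73 -62 -63 -57 -57 -57 -54 -50]]
```

View pics/z4.png

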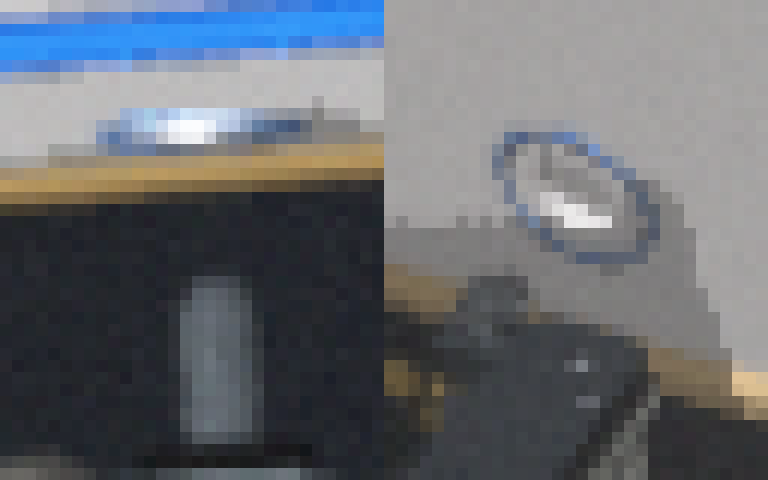

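The top crop has the ring spanning columns 194–210.5 (centre 202.3, row 190.5) and the shank centred on column 203.9. In the side crop the ring is centred on (231.5,151.9), and the shank end spans columns 222.3–228.2 with its top at row 159.

```bash
cat > p.py <<'E'
from h import *
o=observe(); g=o['tool_pos']-[0,0,.1587]; yaw=np.radians(5.65); e=np.array([np.cos(yaw),np.sin(yaw),0]); f=np.array([-e[1],e[0],0])
def proj(c,X):
    T=np.linalg.inv(np.array(c['world_from_camera'])); q=X@T[:3,:3].T+T[:3,3]
    return cv2.projectPoints(q*[1,-1,-1],np.zeros(3),np.zeros(3),c['K'],np.array(c['dist_coeffs'],float))[0].reshape(-1,2)
th=np.linspace(0,2*np.pi,60); circ=lambda a,r,db=0,dz=0:g+a*e+(db+r*np.cos(th))[:,None]*f+(dz+r*np.sin(th))[:,None]*[0,0,1]
E
python3 - <<'E'
from p import *
t=grab('top'); s=grab('side')
for n,c in(('top',t),('side',s)):
    X=np.vstack([circ(.113,.0045),circ(.107,.008),circ(.1,.008)]); q=proj(c,X); print(n,'pred shank end',q.min(0),q.max(0)); 
    for db,dz in((0,0),(.003,0),(0,.003),(.003,-.001)):
        r=proj(c,circ(.146,.0205,db,dz)); print('  ring db dz',db,dz,(r.min(0)+r.max(0))/2,r.min(0),r.max(0))
E
```

```text
top pred shank end [200.73357824 202.36037563] [207.43276194 208.06627774]
  ring db dz 0 0 [203.27235224 189.57741178] [194.88061878 188.4092677 ] [211.6640857  190.74555586]
  ring db dz 0.003 0 [202.08245796 189.66290659] [193.68397135 188.49601374] [210.48094458 190.82979944]
  ring db dz 0 0.003 [202.96187055 189.42882985] [194.54687648 188.25545793] [211.37686462 190.60220177]
  ring db dz 0.003 -0.001 [202.18661955 189.71219352] [193.79587019 188.54703274] [210.57736891 190.8773543 ]
side pred shank end [220.75246181 157.95936545] [227.02226151 164.2862613 ]
  ring db dz 0 0 [231.31448295 151.60713268] [224.99928865 146.17745825] [237.62967724 157.0368071 ]
  ring db dz 0.003 0 [230.40478286 151.33475954] [224.09408177 145.90503941] [236.71548395 156.76447968]
  ring db dz 0 0.003 [231.15174333 150.85843441] [224.82486122 145.41034897] [237.47862543 156.30651985]
  ring db dz 0.003 -0.001 [230.45942917 151.58373657] [224.15260928 146.16012832] [236.76624907 157.00734482]
```

Both views agree: the shank needs to shift about +2.4 mm sideways, and its height is right. The tank front is about 146 mm ahead of the grip, so the seal should touch after about 68 mm of travel.

arm_command:
  xyz:
    - [0,2.4,0]
    - [6,0.6,-0.5]
    - [8,0.8,0]
    - [8,0.8,0]
    - [5,0.5,0]
    - [3,0.3,0]
    - [3,0.3,0]
    - [3,0.3,0]
    - [3,0.3,0]
    - [3,0.3,0]
    - [0,0,0]
    - [0,0,0]
    - [0,0,0]
  spin: [0,0,0,0,0,0,0,0,0,0,0,0,0]

```text
time: 9.3
tool_pos: [0.4367, 0.1783, 0.2892]
tool_rot: [3.141, 0.0, 0.099]
contact_force: [-0.7, 0.1, -1.7]
opening: 0.0258
grip_force: 45.0
```

Run:
```python
from p import *
print(o['tool_pos'],o['contact_force'],o['tool_rot'])
t=grab('top'); s=grab('side')
def crop(c,x,y,w,h,k): return cv2.resize(c['img'][y:y+h,x:x+w],None,fx=k,fy=k,interpolation=cv2.INTER_NEAREST)
cv2.imwrite('pics/z5.png',np.hstack([crop(t,186,180,32,40,12),crop(s,216,136,32,40,12)])[:,:,::-1])
```

```text
[0.43665788 0.17827588 0.2892104 ] [-0.65855901  0.08216452 -1.74739911] [3.14146930e+00 2.22791393e-04 9.92908625e-02]
```

View pics/z5.png

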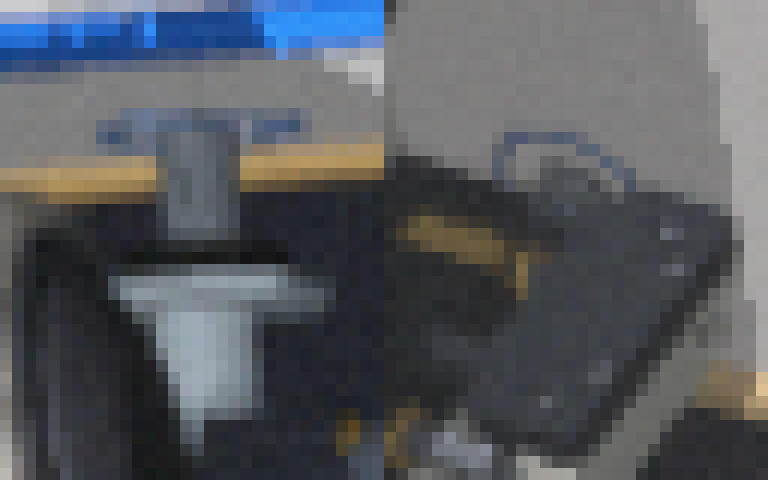

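The shank (columns 199–206) has entered the ring centrally, and the force is unchanged. I'll continue slowly.

arm_command:
  xyz:
    - [3,0.3,0]
    - [4,0.4,0]
    - [4,0.4,0]
    - [3,0.3,0]
    - [2,0.2,0]
    - [2,0.2,0]
    - [1,0.1,0]
    - [1,0.1,0]
    - [1,0.1,0]
    - [0,0,0]
    - [0,0,0]
  spin: [0,0,0,0,0,0,0,0,0,0,0]

```text
time: 10.5
tool_pos: [0.4577, 0.1804, 0.2892]
tool_rot: [3.141, 0.0, 0.099]
contact_force: [-0.1, 0.1, -2.0]
opening: 0.0257
grip_force: 45.0
```

arm_command:
  xyz:
    - [1,0.1,0]
    - [1,0.1,0]
    - [1,0.1,0]
    - [1,0.1,0]
    - [0.5,0.05,0]
    - [0.5,0.05,0]
    - [0.5,0.05,0]
    - [0.5,0.05,0]
    - [0,0,0]
    - [0,0,0]
    - [0,0,0]
  spin: [0,0,0,0,0,0,0,0,0,0,0]

```text
time: 11.6
tool_pos: [0.4636, 0.181, 0.2892]
tool_rot: [3.141, 0.0, 0.099]
contact_force: [-2.0, -0.4, -0.9]
opening: 0.0257
grip_force: 45.0
```

arm_command:
  xyz:
    - [0.5,0.05,0]
    - [0.5,0.05,0]
    - [0.5,0.05,0]
    - [0,0,0]
    - [0,0,0]
    - [0,0,0]
  spin: [0,0,0,0,0,0]

```text
time: 12.2
tool_pos: [0.4651, 0.1811, 0.2891]
tool_rot: [3.141, 0.001, 0.099]
contact_force: [-5.3, -0.8, -0.6]
opening: 0.0259
grip_force: 45.0
```

Run:
```python
from h import *
F=[]
for i in range(10): grab('top'); F.append(observe()['contact_force'])
print(np.mean(F,0),np.std(F,0),observe()['tool_pos'],observe()['torque'],observe()['time'])
```

```text
[-5.07929755 -0.99039682 -0.4920073 ] [0.39943394 0.48128256 0.26520248] [0.46515086 0.18112819 0.28913638] [-0.19222205  0.90030261  0.00398984] 12.7
```

arm_command:
  xyz:
    - [0.4,0.04,0]
    - [0.4,0.04,0]
    - [0.4,0.04,0]
    - [0,0,0]
    - [0,0,0]
    - [0,0,0]
    - [0,0,0]
  spin: [0,0,0,0,0,0,0]

```text
time: 13.4
tool_pos: [0.4661, 0.1812, 0.2891]
tool_rot: [3.141, 0.001, 0.099]
contact_force: [-7.2, -1.8, 1.3]
opening: 0.0256
grip_force: 45.0
```

Run:
```python
from h import *
F=[]
for i in range(12): c=grab('top'); F.append(observe()['contact_force'])
s=grab('side')
print(np.mean(F,0),observe()['tool_pos'],observe()['tool_rot'],observe()['torque'],observe()['opening'],observe()['time'])
def crop(c,x,y,w,h,k): return cv2.resize(c['img'][y:y+h,x:x+w],None,fx=k,fy=k,interpolation=cv2.INTER_NEAREST)
cv2.imwrite('pics/z6.png',np.hstack([crop(c,180,175,40,50,10),crop(s,205,120,40,50,10)])[:,:,::-1])
```

```text
[-6.38718664 -1.13190942  0.28759984] [0.46612124 0.18120904 0.28911473] [3.14133641e+00 1.29740471e-03 9.93563433e-02] [-0.20524056  1.08193459  0.04771801] 0.025628768439577992 14.05
```

View pics/z6.png

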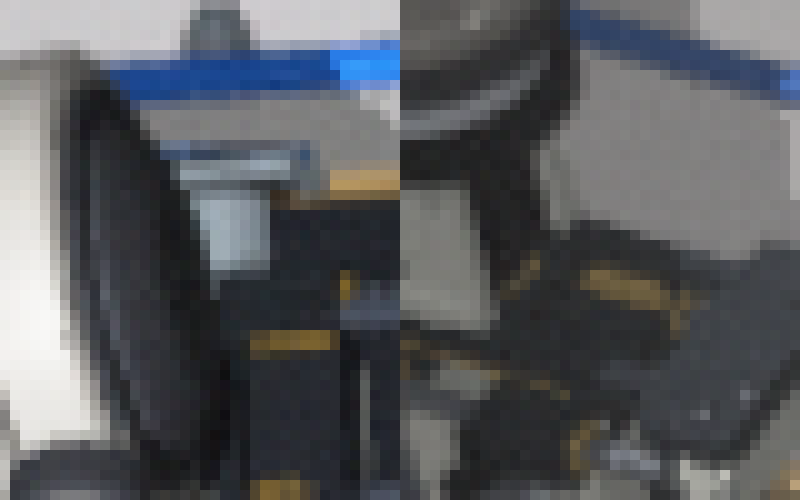

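The flange sits square on the ring and the shank end shows inside the tank at (202,178). The force is 6.5 N, so one last nudge.

arm_command:
  xyz:
    - [0.4,0.04,0]
    - [0,0,0]
    - [0,0,0]
    - [0,0,0]
    - [0,0,0]
    - [0,0,0]
    - [0,0,0]
  spin: [0,0,0,0,0,0,0]

```text
time: 14.75
tool_pos: [0.4665, 0.1813, 0.2891]
tool_rot: [3.141, 0.002, 0.099]
contact_force: [-7.0, -2.1, 0.7]
opening: 0.0255
grip_force: 45.0
```

Run:
```python
from h import *
F=[]
for i in range(16): c=grab('top'); F.append(observe()['contact_force'])
m=np.mean(F,0); o=observe(); print(m,np.std(F,0),o['tool_pos'],o['tool_rot'],o['grip_force'])
if 6.2<np.hypot(m[0],m[1])<8: print(hand_in())
```

```text
[-6.90391946 -1.6990328   0.6782572 ] [0.50081506 0.38461415 0.4976818 ] [0.46647137 0.18122972 0.28911723] [3.14130062e+00 1.51582587e-03 9.93546428e-02] 44.999064803123474
the job is handed in; nothing more can be done
None
```

The tap's shank is in the tank hole with the seal bearing on the tank, and the job is handed in. The arm is still gripping the tap (45 N grip) and pressing at about 7 N; by the seal's spring rate that is roughly 4.4 mm of squeeze.

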